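# Hold the cheese into the corner of the slicing board

### The job

Draw the square wooden holding stick out of the utensil block and with it slide the piece of hard cheese across the stone slicing board until its tall back lies flat against the steel fence. Then set the stick's nose on the cheese's sloping front and, with one diagonal push of roughly 15 N, down and towards the fence, press the cheese firmly against fence and board at once; finish while still gripping the stick and holding that push, ready for the slicer. Touch the cheese with the stick only, never with the gripper, and leave everything else standing where it is.

Things in the scene. Friction and masses are not known exactly. Their poses are not given: they have to be found in the camera images.
- stick_center (a point): centre of the holding stick, half-way up: plain light wood, square, 22 x 22 x 120 mm, 80 g, flat top; z along it away from the nose, x and y square to its sides and parallel to the holder's. It stands upright, nose down, in any one of the holder's three wells, foot 10 mm and top 130 mm above the table, 70 mm of it sticking out; raise it by 50 mm to clear the well
- stick_nose (a point): middle of the stick's flat nose end, 60 mm below its centre, same axes; the lowest 8 mm of the stick narrow to a 14 x 14 mm nose
- holder_top (a point): middle of the top face of the fixed dark-wood utensil block, 60 (x) x 200 (y) x 60 mm high; three wells in a row along its y, at -70, 0 and +70 mm, each 25 mm square and 50 mm deep; z up
- board: the fixed slicing board of polished stone, 300 (x) x 340 (y) x 18 mm thick; origin at the centre of its underside on the table, so its upper face is at height 18 mm; z up, x towards the fence's side
- fence: the fixed steel fence, a straight bar standing on the board along its far side, 20 mm thick, 300 mm long (along y), 40 mm high; origin at the foot of the middle of its face that looks at the cheese, at board level; x points into the fence (the way to push), y along it, z up
- fence_face (a point): middle of that same fence face, 20 mm above the board; same axes as the fence
- cheese: the loose hard cheese on the board before the fence, 80 deep (x), 100 long (y), 55 mm high, 0.3 to 0.5 kg; origin at the centre of its underside, x towards its upright back at +40 mm, which faces the fence. Its front at x = -40 is upright for 17 mm, then slopes at 45 degrees up to the flat top at x = -2, height 55; the slope's middle is at x = -21, height 36 mm
- cheese_center (a point): the point 27.5 mm above the cheese's origin, at half its height; same axes. The cheese is pale with a brown rind on top and back; it slides easily on board and fence (friction about 0.2), grips the stick, and starts 20 to 75 mm short of the fence, turned from it by up to 15 degrees
- cheese_back (a point): the middle of the cheese's back, 20 mm above its underside; same axes; flush when it meets the plane of the fence's face
- pestle: bystander: round light-wood pestle with a ball on top, 22 mm thick, 124 mm long, standing in another well of the holder; origin at its foot
- tamper: bystander: round black tamper with a steel disc on top, 22 mm thick, 100 mm long, standing in the remaining well; origin at its foot
- offcut: bystander: little cheese offcut 45 x 30 x 26 mm on the near right corner of the board; origin at its underside
- bowl: bystander: white ceramic bowl, 100 mm wide, 45 mm high; origin at its underside
- jar: bystander: jar, 64 mm wide, 85 mm high; origin at its underside
- wine: bystander: green bottle, 74 mm wide, 240 mm high; origin at its underside
- cup: bystander: steel cup, 72 mm wide, 80 mm high; origin at its underside
Not all that is in view belongs to the job. What is shaped like the cheese but green, purple or turquoise is not meant.

How it is judged (in metres and radians):
On the way, in this order (a step that is already met when the one before it is completed fails the run):
1. the stick is drawn out of the holder and held by the gripper (height (world z) of stick_nose above 0.065 m and contact force between the fingers and stick above 1 N and contact force between stick and holder below 0.1 N), for 0.1 s.
2. the cheese's back lies flat against the fence (x of cheese_back in the frame of fence_face above -0.004 m and angle between the x axis of cheese_back and the x axis of fence_face, either way round below 0.05 rad and angle between cheese_back's own z axis and vertical below 0.05 rad), for 0.2 s.
At the end, for the whole second after the job is handed in: Finishes gripping the stick, its nose pressing the cheese with over 5 N and touching neither board nor fence; the cheese lies still and flat, its back within 4 mm and 0.05 rad of the fence face, pressed on the fence with over 3 N and on the board with over 8 N (weight included) (all of step 2 and contact force between cheese and fence above 3 N and contact force between cheese and board above 8 N and contact force between stick and cheese above 5 N and contact force between the fingers and stick above 2 N and contact force between stick and board below 0.3 N and contact force between stick and fence below 0.3 N and linear speed of cheese below 0.01 m/s and height (world z) of cheese below 0.022 m); the arm keeps its last pose, push and grip.
It fails at once if the gripper or arm touches the cheese (contact force between any of the fingers, the arm and cheese above 0.5 N).
It fails at once if a bystander is moved by more than 25 mm (distance of any of pestle, tamper, offcut, bowl, jar, wine, cup from where it was at the start of the episode above 0.025 m).
It fails at once if the bottle, jar, cup or one of the utensils is tipped (angle between any of pestle, tamper, jar, wine, cup's own z axis and vertical above 0.35 rad).
It also fails if it takes over 64 s, if anything falls off the work surface, if the arm or the gripper's body presses on something with over 40 N, if the wrist force passes 120 N, or if a joint passes its speed limit or range.

### The arm

A 6-joint arm with a two-finger parallel gripper is mounted at the origin on the work surface. World frame = base frame: x ahead of the robot, y to its left, z up, the work surface at z = 0. Lengths are in m, angles in degrees, forces in N, time in s.
With the tool pointing down it reaches from about 0.325 to 0.9 m from the base axis. Payload 6.1 kg.
Tool frame: the origin (TCP) lies at the very end of the fingers, on their centre line; the grasp point (between the pads) lies 19 mm behind it; z points along the fingers, y is the line along which they close (so a half turn about z gives the same grasp; the last joint's range is limited). The gripper opens to 85 mm and grips with 20 to 120 N. Pads are 22 mm wide; open, the fingers measure 114 mm over their backs; the gripper's body (76 mm by 85 mm) begins 54 mm behind the grasp point. The pads swing forward as they close: fully open they stand 13 mm farther back than shut.
Start: joints at [-7.225, 12.628, 87.462, -0, 79.91, -7.225], TCP at [0.625, -0, 0.211] pointing down, gripper open.
Joint ranges: [-170.65, 170.65], [-52.31, 119.04], [5.05, 147.46], [-71.25, 251.25], [11.57, 151.72], [-153.62, 153.62]. Speed limits (degrees/s): [147.25, 147.25, 172.46, 180, 180, 180].

### API

Orientations are given as [roll, pitch, yaw] about the fixed x, y, z axes, in that order (R = Rz(yaw) Ry(pitch) Rx(roll)).
In Python, from rig import manip gives the robot as it stands.
- The arm moves only by the shell command python3 -m inch 'ROWS' [FORCE]. ROWS is JSON, a list of rows, each an object with "claw": the opening, from 0 (shut) to 1 (fully open); "translation": the shift along the tool's x, y, z in cm, a list of three; "dr": the turn, a rotation vector about the tool's x, y, z in rad, a list of three. In form: [{"claw": claw, "translation": [tx, ty, tz], "dr": [wx, wy, wz]}, ...]. A call has 1 to 10 rows; each row shifts and turns the commanded pose from where the row before left it, along the tool's axes as they then stand; what a row does not reach is not made up. A row lasts 1/12 s, in which the tool goes at most 41.7 mm and 7.16 degrees, less where a joint would pass 70% of its speed; a pose out of reach is approached as far as the arm can. A call with a gripper value outside its range is refused whole. The fingers move at their own pace and stop on an object; FORCE is the grip in N (left out, the last holds). Time passes only in rows, so rows that do not move let the fingers close. It gives the time, the measured TCP pose, the force, the opening and the grip force at its end, in the units of the state.
- manip.read_state(): the state, without advancing time (a new reading comes with each control period).
- manip.grab_frame(name): name is "scene" or "side" or "wrist"; returns a dict with "image" (480x640x3 uint8, blue, green, red), "z_map" (480x640 float32, m along the optical axis (not along the pixel's ray), 0 where there is no reading), "fx", "fy", "cx", "cy" (pixels), "k1" (the pictures are not rectified: a ray, as slopes to the right and down, at radius r is drawn at 1 + k1 r^2 times it, then the intrinsics apply), "view" (4x4, takes a point from world to camera coordinates). Camera axes: x right, y up, looking along -z (the intrinsics and any distortion apply to the point x, -y, -z); pixel columns grow to the right and rows downward; lengths in m; the calibration is good to about 2 mm. A picture is of the moment at which its call begins.
- manip.sign_off(): hands the job in; it is judged then, once.
Trained networks look in the newest picture that a camera, given by its name, has taken for a name from the list of things; names that differ only in an ending like _2 or _b are one class to them, and where a whole thing is asked for, a point or a joint stands for the part that bears it (a point fixed in the world has none). Each returns a list of dicts, best first, with "confidence" (0 to 1); they miss things now and then, are a little off and sometimes report something else, mostly with a low value. They report only what shows in the picture. A call takes as long as a camera call. They do not tell look-alikes from the thing itself.
- manip.regions_of(camera, name): "region" (480x640 bool, what is visible of it) and "bbox" ([left, top, width, height] in pixels, round what is visible of it).
The state is a dict: "t": time; "joint_pos": joint angles; "qvel": joint speeds; "tau": joint torques, N m; "position": TCP position; "ee_rot": TCP orientation; "contact_force": force on the tool from outside, world axes, zero at the start; "torque": the same for the moment, N m; "width": finger opening in m; "grasp_force": force on a finger pad.
Only numpy, scipy, OpenCV 4.12 (cv2) and the standard library are available. Lean on these libraries where they do the work, as an engineer would, in place of code of your own. Each camera call takes 0.05 s, during which the arm holds its last target. There are 200 camera calls.

## Working session

There is one attempt and no reset: what is moved stays moved. The work goes in short steps, Python scripts to look and compute and a shell command to move; the robot and the scene stay as the last step left them, time stands still between calls to the robot, and variables do not carry over. Pictures are saved under pics/ and viewed, at most 10 in all, crops included, and the job is handed in when it is done.

```bash
ls; mkdir -p pics; cat > h.py <<'E'
import numpy as np, cv2
from rig import manip
def cloud(f):
    "world points HxWx3 for every pixel"
    h,w=f["z_map"].shape; v,u=np.mgrid[:h,:w].astype(float)
    K=np.array([[f["fx"],0,f["cx"]],[0,f["fy"],f["cy"]],[0,0,1]])
    n=cv2.undistortPoints(np.stack([u,v],-1).reshape(-1,1,2),K,np.array([f["k1"],0,0,0.])).reshape(h,w,2)
    z=f["z_map"]; P=np.stack([n[...,0]*z,-n[...,1]*z,-z,np.ones_like(z)],-1)
    W=(P@np.linalg.inv(np.array(f["view"])).T)[...,:3]; W[z<=0]=np.nan
    return W
E
python3 - <<'E'
from h import *
fs={n:manip.grab_frame(n) for n in("scene","side")}
for n,f in fs.items():
    np.savez(n+".npz",W=cloud(f),im=f["image"]); cv2.imwrite(f"pics/{n}0.png",f["image"])
    W=cloud(f)
    for o in("stick_center","holder_top","cheese","fence","board","pestle","tamper","offcut","bowl","jar","wine","cup"):
        for r in manip.regions_of(n,o)[:4]:
            p=W[r["region"]]; p=p[~np.isnan(p[:,0])]
            print(n,o,round(r["confidence"],2),r["bbox"],np.round(np.nanmedian(p,0),3) if len(p) else None, np.round(np.percentile(p,[2,98],axis=0),3).tolist() if len(p) else '')
print(manip.read_state())
E
```

```text
pics
scene holder_top 0.7 [349.4, 202.7, 74.2, 38.7] [0.538 0.31  0.053] [[0.48, 0.226, 0.001], [0.565, 0.417, 0.063]]
scene cheese 0.83 [265.0, 276.3, 41.4, 32.7] [ 0.625 -0.05   0.069] [[0.565, -0.1, 0.018], [0.65, 0.002, 0.076]]
scene cheese 0.75 [347.2, 158.9, 37.5, 34.0] [0.351 0.364 0.04 ] [[0.298, 0.32, -0.001], [0.385, 0.421, 0.058]]
scene cheese 0.58 [180.9, 211.4, 32.6, 41.1] [ 0.313 -0.175  0.045] [[0.25, -0.231, 0.002], [0.354, -0.12, 0.058]]
scene cheese 0.55 [318.7, 185.3, 13.9, 30.1] [0.375 0.209 0.023] [[0.342, 0.165, -0.001], [0.402, 0.238, 0.051]]
scene fence 0.62 [227.4, 294.8, 113.9, 53.9] [ 0.687 -0.094  0.054] [[0.667, -0.233, 0.018], [0.702, 0.053, 0.062]]
scene board 0.78 [190.0, 236.0, 162.1, 138.3] [ 0.584 -0.112  0.017] [[0.446, -0.252, 0.012], [0.737, 0.074, 0.022]]
scene board 0.17 [359.5, 199.6, 10.3, 23.5] [0.512 0.255 0.104] [[0.492, 0.243, 0.05], [0.523, 0.279, 0.113]]
scene pestle 0.74 [381.1, 190.4, 16.4, 23.8] [0.526 0.321 0.11 ] [[0.508, 0.313, 0.055], [0.534, 0.338, 0.134]]
scene tamper 0.56 [225.7, 294.1, 111.1, 57.9] [ 0.687 -0.099  0.054] [[0.
[... 3045 characters left out ...]
[0.642, 0.011, 0.075]]
{'t': 1.3, 'joint_pos': array([-7.22561240e+00,  1.26268891e+01,  8.74627262e+01, -9.76255852e-04,
        7.99100198e+01, -7.22515195e+00]), 'qvel': array([ 0.03246761,  0.08374025,  0.00208473,  0.01398685, -0.0122671 ,
       -0.05065923]), 'tau': array([ 9.80168952e-04, -4.96846211e+01, -3.89721894e+01, -1.99811216e-04,
        9.93994945e-04,  1.14667273e-05]), 'position': array([ 6.24989837e-01, -1.52359834e-05,  2.10804902e-01]), 'ee_rot': array([1.79999759e+02, 9.99418420e-04, 8.99997106e+01]), 'contact_force': array([0.22739468, 0.1391923 , 0.70133718]), 'torque': array([-0.0216018 ,  0.01012574,  0.01699842]), 'grasp_force': 0.0, 'width': 0.08588792131420744}
```

```bash
python3 - <<'E'
from h import *
a=cv2.imread("pics/scene0.png")[130:390,120:480]; b=cv2.imread("pics/side0.png")[130:460,120:520]
cv2.imwrite("pics/c1.png",np.hstack([cv2.resize(a,(400,289)),np.zeros((289,8,3),np.uint8),cv2.resize(b,(350,289))])) 
cv2.imwrite("pics/c1.png",cv2.resize(b,None,fx=2,fy=1.8)[:600,:800])
# geometry
S=np.load("side.npz");C=np.load("scene.npz")
def rect(P,name):
    r=cv2.minAreaRect((P[:,:2]*1000).astype(np.float32)); print(name,len(P),np.round(r,1) if 0 else r, 'zmed',np.median(P[:,2]))
allW=np.concatenate([S["W"].reshape(-1,3),C["W"].reshape(-1,3)])
def sel(W,x0,x1,y0,y1,z0,z1):
    return W[(W[:,0]>x0)&(W[:,0]<x1)&(W[:,1]>y0)&(W[:,1]<y1)&(W[:,2]>z0)&(W[:,2]<z1)]
for nm,F in(("side",S),("scene",C)):
    W=F["W"].reshape(-1,3)
    rect(sel(W,.4,.6,.2,.45,.056,.065),nm+" holder top")
    rect(sel(W,.49,.56,.37,.43,.125,.135),nm+" stick top")
    rect(sel(W,.54,.66,-.12,.03,.069,.08),nm+" cheese top")
    rect(sel(W,.64,.73,-.28,.1,.055,.065),nm+" fence top")
    rect(sel(W,.4,.76,-.28,.1,.012,.024),nm+" board")
    p=sel(W,.54,.66,-.12,.03,.04,.068); m=np.isfinite(p[:,0])
E
```

```text
side holder top 1795 ((516.7227783203125, 327.8104553222656), (202.43406677246094, 62.515621185302734), 79.84513092041016) zmed 0.0581893655865342
side stick top 132 ((529.0623168945312, 397.8505554199219), (21.57025146484375, 23.90113639831543), 79.65751647949219) zmed 0.1279304614267126
side cheese top 555 ((610.6289672851562, -48.158931732177734), (103.20015716552734, 53.039527893066406), 73.57218170166016) zmed 0.07202584759697384
side fence top 587 ((662.5975952148438, -87.41720581054688), (301.5909423828125, 56.24461364746094), 85.5950927734375) zmed 0.057098021221174466
side board 8817 ((584.8444213867188, -84.62745666503906), (345.0445861816406, 303.8095397949219), 86.34732818603516) zmed 0.01676624237300428
scene holder top 804 ((520.6438598632812, 327.2446594238281), (204.10946655273438, 65.1925048828125), 79.47876739501953) zmed 0.05955892987296896
scene stick top 51 ((532.9513549804688, 395.6826171875), (23.941423416137695, 25.25942039489746), 78.08384704589844) zmed 0.12889674481240876
scene cheese top 601 ((616.90673828125, -48.47414016723633), (101.1220932006836, 48.435447692871094), 72.39400482177734) zmed 0.07244319717754788
scene fence top 834 ((665.9696044921875, -87.77804565429688), (299.0914611816406, 57.427486419677734), 85.87043762207031) zmed 0.05793515710145469
scene board 9772 ((587.7245483398438, -85.08863830566406), (340.45361328125, 304.2232360839844), 86.04956817626953) zmed 0.017414083012659898
```

View pics/c1.png

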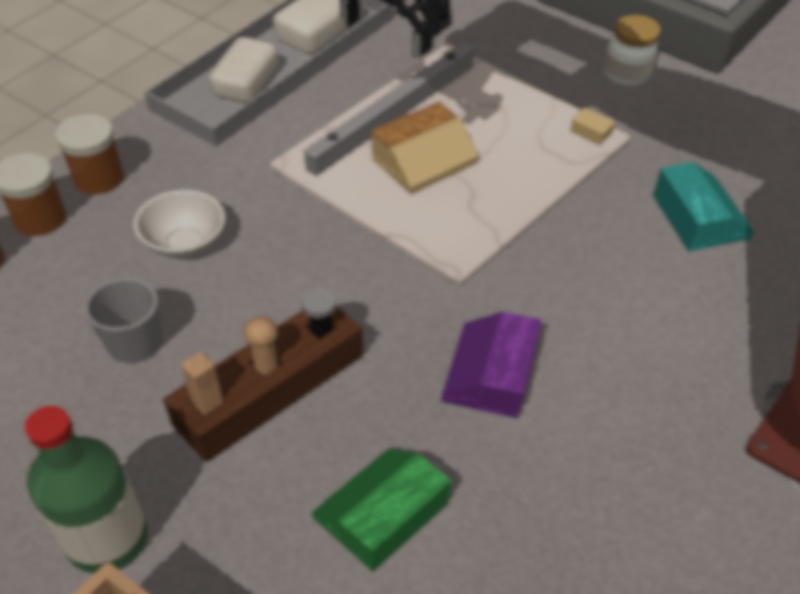

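View pics/scene0.png

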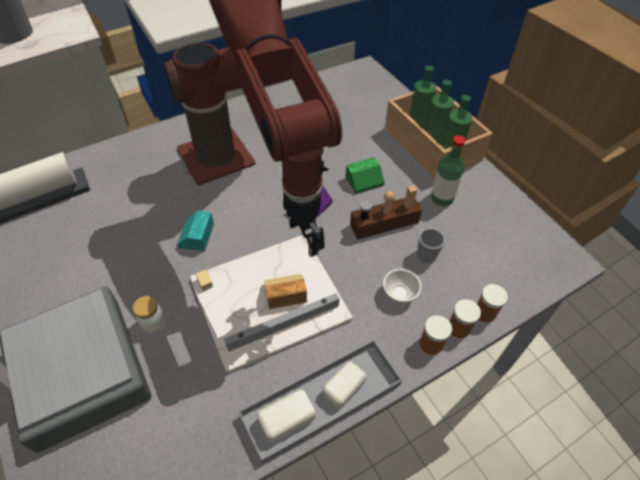

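The green (363,174), purple (320,200) and teal (195,231) blocks in the scene picture are look-alikes. The cheese is the pale block with the brown rind at (286,290). The upright utensils are the tamper at (365,210), the ball-topped pestle at (390,203) and the square stick at (412,196). In the side picture the stick is at (217,344), which the crop confirms as square with a flat top, so I'll go above it.

```bash
python3 -m inch '[{"claw":1,"translation":[4,-1,0],"dr":[0,0,0]},{"claw":1,"translation":[4,-1,0],"dr":[0,0,0]},{"claw":1,"translation":[4,-1,0],"dr":[0,0,0]},{"claw":1,"translation":[4,-1,0],"dr":[0,0,0]},{"claw":1,"translation":[4,-1,0],"dr":[0,0,0]},{"claw":1,"translation":[4,-1,0],"dr":[0,0,0]},{"claw":1,"translation":[4,-1,0],"dr":[0,0,0]},{"claw":1,"translation":[4,-1,0],"dr":[0,0,0]},{"claw":1,"translation":[4,-1,0],"dr":[0,0,0.09]},{"claw":1,"translation":[3.5,-1,0],"dr":[0,0,0.09]}]' 80
python3 -m inch '[{"claw":1,"translation":[0,0,0],"dr":[0,0,0]},{"claw":1,"translation":[0,0,0],"dr":[0,0,0]}]'
python3 - <<'E'
from h import *
f=manip.grab_frame("wrist"); cv2.imwrite("pics/w1.png",f["image"]); W=cloud(f).reshape(-1,3)
def sel(W,x0,x1,y0,y1,z0,z1):
    return W[(W[:,0]>x0)&(W[:,0]<x1)&(W[:,1]>y0)&(W[:,1]<y1)&(W[:,2]>z0)&(W[:,2]<z1)]
for b,n in(((.49,.57,.36,.44,.122,.14),"stick top"),((.4,.6,.2,.45,.055,.066),"holder")):
    p=sel(W,*b)
    if len(p): print(n,len(p),cv2.minAreaRect((p[:,:2]*1000).astype(np.float32)),np.median(p,0))
s=manip.read_state(); print(s["position"],s["ee_rot"],s["joint_pos"])
C=np.load("scene.npz"); S=np.load("side.npz")
for F in (C,S):   # fence face / cheese orientation
    P=F["W"].reshape(-1,3); p=sel(P,.64,.73,-.28,.1,.053,.064); a=np.radians(-4); 
    x=p[:,0]*np.cos(a)+p[:,1]*np.sin(a); y=-p[:,0]*np.sin(a)+p[:,1]*np.cos(a)
    q=(y<-.06)|(y>.055); print("fence x' range",np.percentile(x[q],[1,5,50,95,99]),"y'",np.percentile(y,[1,99]))
E
```

```text
t: 2.13
position: [0.5269, 0.3983, 0.211]
ee_rot: [-180.0, -0.0, 79.5]
contact_force: [0.7, 0.2, 0.7]
width: 0.0854
grasp_force: 0.0
t: 2.3
position: [0.5271, 0.3978, 0.2105]
ee_rot: [-180.0, 0.0, 79.9]
contact_force: [-0.2, -0.6, -0.5]
width: 0.0855
grasp_force: 0.0
stick top 863 ((530.0167846679688, 397.2253723144531), (21.951459884643555, 21.382251739501953), 79.65230560302734) [0.53004518 0.39818233 0.13003384]
holder 7226 ((517.18115234375, 328.079833984375), (200.152099609375, 60.135684967041016), 79.6460952758789) [0.52091768 0.35033592 0.0601741 ]
[0.52775005 0.3962787  0.21049758] [-1.79996839e+02  4.21886634e-02  7.98400714e+01] [ 3.00786084e+01  1.74039227e+01  8.17601857e+01 -3.05506906e-02
  8.08655585e+01  4.02433960e+01]
fence x' range [0.6768766  0.67895783 0.68888166 0.69741976 0.69849301] y' [-0.18776694  0.10377907]
fence x' range [0.67296832 0.6742481  0.68350293 0.69407163 0.69564385] y' [-0.18858603  0.10825149]
```

View pics/w1.png

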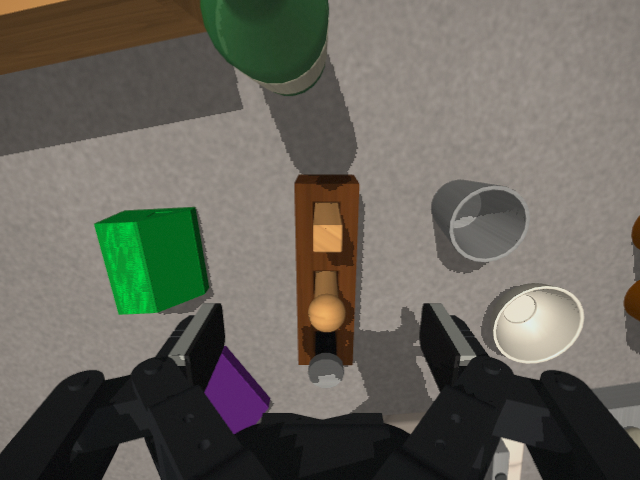

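The wrist view shows the square stick top at pixel (328,233), with the ball pestle at (326,312) and the tamper at (325,368). The TCP is within 3 mm, so I'm descending and gripping.

```bash
python3 -m inch '[{"claw":1,"translation":[0,0.25,3],"dr":[0,0,0]},{"claw":1,"translation":[0,0,3],"dr":[0,0,0]},{"claw":1,"translation":[0,0,3],"dr":[0,0,0]},{"claw":1,"translation":[0,0,2],"dr":[0,0,0]},{"claw":1,"translation":[0,0,1],"dr":[0,0,0]},{"claw":0,"translation":[0,0,0],"dr":[0,0,0]},{"claw":0,"translation":[0,0,0],"dr":[0,0,0]},{"claw":0,"translation":[0,0,0],"dr":[0,0,0]},{"claw":0,"translation":[0,0,0],"dr":[0,0,0]},{"claw":0,"translation":[0,0,0],"dr":[0,0,0]}]' 80
python3 -m inch '[{"claw":0,"translation":[0,0,0],"dr":[0,0,0]},{"claw":0,"translation":[0,0,0],"dr":[0,0,0]},{"claw":0,"translation":[0,0,0],"dr":[0,0,0]},{"claw":0,"translation":[0,0,0],"dr":[0,0,0]},{"claw":0,"translation":[0,0,0],"dr":[0,0,0]},{"claw":0,"translation":[0,0,0],"dr":[0,0,0]}]'
```

```text
t: 3.18
position: [0.5318, 0.3959, 0.0929]
ee_rot: [179.9, -0.1, 79.7]
contact_force: [-0.3, 0.3, 1.0]
width: 0.0258
grasp_force: 0.0
t: 3.68
position: [0.5319, 0.3962, 0.0931]
ee_rot: [179.8, -0.1, 79.7]
contact_force: [-0.3, -0.5, 6.8]
width: 0.02
grasp_force: 81.1
```

```bash
python3 -m inch '[{"claw":0,"translation":[0,0,-1],"dr":[0,0,0]},{"claw":0,"translation":[0,0,-1.5],"dr":[0,0,0]},{"claw":0,"translation":[0,0,-2],"dr":[0,0,0]},{"claw":0,"translation":[0,0,-2],"dr":[0,0,0]},{"claw":0,"translation":[0,0,-2],"dr":[0,0,0]},{"claw":0,"translation":[0,0,-2],"dr":[0,0,0]},{"claw":0,"translation":[0,0,-1.5],"dr":[0,0,0]},{"claw":0,"translation":[0,0,0],"dr":[0,0,0]},{"claw":0,"translation":[0,0,0],"dr":[0,0,0]}]'
python3 - <<'E'
from h import *
f=manip.grab_frame("side"); cv2.imwrite("pics/s2.png",cv2.resize(f["image"][200:440,100:420],None,fx=2,fy=2))
W=cloud(f); 
for r in manip.regions_of("side","stick_center")[:2]:
    p=W[r["region"]]; print(r["confidence"],r["bbox"],np.nanpercentile(p,[2,50,98],axis=0).round(3).tolist())
s=manip.read_state(); print(s["position"],s["ee_rot"],s["joint_pos"],s["width"],s["grasp_force"],s["contact_force"])
E
```

```text
t: 4.43
position: [0.531, 0.3956, 0.212]
ee_rot: [179.9, -0.1, 79.7]
contact_force: [-0.5, 0.8, -1.5]
width: 0.0197
grasp_force: 80.2
0.97 [197.3, 296.4, 26.7, 37.2] [[0.517, 0.39, 0.141], [0.521, 0.405, 0.19], [0.539, 0.41, 0.247]]
[0.52985039 0.39491301 0.20931234] [-1.79899889e+02  8.30668256e-02  7.96900214e+01] [2.98666408e+01 1.76436896e+01 8.15922629e+01 1.13281784e-03
 8.08941288e+01 4.01765114e+01] 0.020194230315944802 80.17094850540161 [-0.9402788  -0.33797024 -1.81361392]
```

View pics/s2.png

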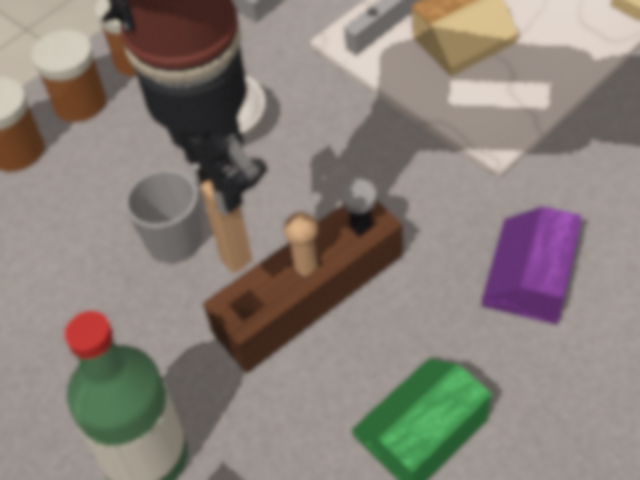

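```bash
python3 -m inch '[{"claw":0,"translation":[0,0,-2.5],"dr":[0,0,-0.055]},{"claw":0,"translation":[0,0,-2.5],"dr":[0,0,-0.055]},{"claw":0,"translation":[-2,0,0],"dr":[0,0,0]},{"claw":0,"translation":[-4,0,0],"dr":[0,0,0]},{"claw":0,"translation":[-4,0,0],"dr":[0,0,0]},{"claw":0,"translation":[-4,0,0],"dr":[0,0,0]},{"claw":0,"translation":[-4,0,0],"dr":[0,0,0]},{"claw":0,"translation":[-4,0,0],"dr":[0,0,0]},{"claw":0,"translation":[-4,0,0],"dr":[0,0,0]},{"claw":0,"translation":[-4,0,0],"dr":[0,0,0]}]'
python3 -m inch '[{"claw":0,"translation":[-4,0,0],"dr":[0,0,0]},{"claw":0,"translation":[-4,0,0],"dr":[0,0,0]},{"claw":0,"translation":[-4,0,0],"dr":[0,0,0]},{"claw":0,"translation":[-2,0,0],"dr":[0,0,0]},{"claw":0,"translation":[0,0,0],"dr":[0,0,0]},{"claw":0,"translation":[0,0,0],"dr":[0,0,0]},{"claw":0,"translation":[0,0,0],"dr":[0,0,0]}]'
python3 - <<'E'
from h import *
f=manip.grab_frame("wrist"); cv2.imwrite("pics/w2.png",f["image"]); W=cloud(f).reshape(-1,3); np.save("w2.npy",W)
def sel(W,x0,x1,y0,y1,z0,z1):
    return W[(W[:,0]>x0)&(W[:,0]<x1)&(W[:,1]>y0)&(W[:,1]<y1)&(W[:,2]>z0)&(W[:,2]<z1)]
for b,n in(((.54,.665,-.12,.03,.0715,.08),"cheese top"),((.54,.66,-.12,.03,.025,.08),"cheese all"),((.66,.72,-.28,.1,.055,.066),"fence"),((.4,.76,-.28,.1,.014,.022),"board")):
    p=sel(W,*b)
    if len(p): print(n,len(p),cv2.minAreaRect((p[:,:2]*1000).astype(np.float32)),np.median(p,0))
p=sel(W,.54,.66,-.12,.03,.045,.065); A=np.c_[p[:,:2],np.ones(len(p))]
for _ in range(3):
    c=np.linalg.lstsq(A,p[:,2],rcond=None)[0]; e=abs(A@c-p[:,2]); k=e<.003; A,p=A[k],p[k]
print("slope plane",c,len(p),"yaw",np.degrees(np.arctan2(c[1],c[0])),"tilt",np.degrees(np.arctan(np.hypot(c[0],c[1]))))
s=manip.read_state(); print(s["position"],s["ee_rot"],s["joint_pos"],s["width"],s["grasp_force"],s["contact_force"])
E
```

```text
t: 5.37
position: [0.5082, 0.0943, 0.2589]
ee_rot: [-179.8, 0.0, 86.0]
contact_force: [0.3, -0.9, -0.7]
width: 0.0203
grasp_force: 80.1
t: 5.95
position: [0.4994, -0.0429, 0.2597]
ee_rot: [-179.9, -0.1, 86.0]
contact_force: [0.3, 0.4, -0.9]
width: 0.0195
grasp_force: 80.1
cheese top 3980 ((613.6142578125, -48.11969757080078), (100.88687896728516, 46.5933723449707), 72.64154052734375) [ 0.614882   -0.04483336  0.07323693]
cheese all 7974 ((597.34228515625, -43.12294006347656), (100.7341537475586, 81.13166046142578), 72.95956420898438) [ 0.59524459 -0.03945965  0.07145497]
fence 4817 ((680.3984375, -89.114501953125), (298.5066833496094, 21.151473999023438), 85.93080139160156) [ 0.68121867 -0.06152125  0.05790497]
board 42229 ((584.509521484375, -85.41033935546875), (340.5169372558594, 300.2980651855469), 85.9532470703125) [ 0.57063876 -0.01582059  0.01805432]
slope plane [ 0.93087153 -0.28542428 -0.49354173] 2108 yaw -17.046612641810313 tilt 44.23501235149941
[ 0.49952776 -0.04251646  0.25991346] [-1.79909457e+02 -4.68403348e-02  8.60392275e+01] [-1.39068852e+01 -6.16270970e+00  1.01806473e+02  3.06410167e-02
  8.44535096e+01 -9.94913713e+00] 0.020224011298085005 80.12903809547424 [ 0.67063316  0.3182478  -1.15719449]
```

View pics/w2.png

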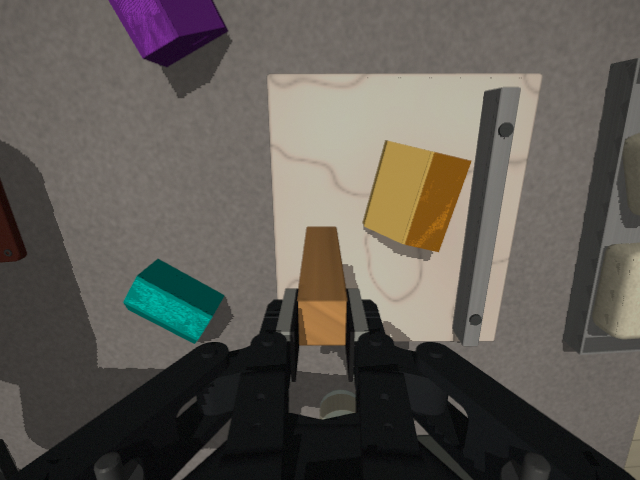

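The wrist view shows the stick straight, its nose at (321,228). The cheese is at (417,196) and the fence runs (500,90)–(470,340). Their yaws are -17° and -4°. I'll tilt the tool 45° towards the fence and approach the slope.

```bash
python3 -m inch '[{"claw":0,"translation":[0,0,0],"dr":[-0.112,0,0]},{"claw":0,"translation":[0,0,0],"dr":[-0.112,0,0]},{"claw":0,"translation":[0,0,0],"dr":[-0.112,0,0]},{"claw":0,"translation":[0,0,0],"dr":[-0.112,0,0]},{"claw":0,"translation":[0,0,0],"dr":[-0.112,0,0]},{"claw":0,"translation":[0,0,0],"dr":[-0.112,0,0]},{"claw":0,"translation":[0,0,0],"dr":[-0.113,0,0]},{"claw":0,"translation":[0,0,0],"dr":[0,0,0]},{"claw":0,"translation":[0,0,0],"dr":[0,0,0]},{"claw":0,"translation":[0,0,0],"dr":[0,0,0]}]'
python3 - <<'E'
from h import *
from scipy.spatial.transform import Rotation as R
s=manip.read_state(); M=R.from_euler("xyz",s["ee_rot"],degrees=True).as_matrix()
print(s["position"],M.round(3).tolist(),s["joint_pos"].round(1))
c=np.array([.5758,-.0417,.054]); tgt=c-.112*M[:,2]; print("tcp target",tgt,"tool delta cm",(100*M.T@(tgt-s["position"])).round(2))
E
```

```text
t: 6.83
position: [0.501, -0.0435, 0.2635]
ee_rot: [135.0, 0.0, 86.0]
contact_force: [0.8, 0.4, -0.1]
width: 0.0197
grasp_force: 80.1
[ 0.5009746  -0.04346678  0.26353241] [[0.069, 0.705, 0.706], [0.998, -0.048, -0.049], [-0.001, 0.707, -0.707]] [-24.1 -48.  140.1  19.6  46.3 -28.3]
tcp target [ 0.49675768 -0.03616129  0.13315576] tool delta cm [ 0.71 -9.56  8.88]
```

```bash
python3 -m inch '[{"claw":0,"translation":[0,0,0],"dr":[0.0875,0,0]},{"claw":0,"translation":[0,0,0],"dr":[0.0875,0,0]},{"claw":0,"translation":[0.2,-1.5,2.5],"dr":[0,0,0]},{"claw":0,"translation":[0.2,-1.5,2.5],"dr":[0,0,0]},{"claw":0,"translation":[0,0,0],"dr":[0,0,0]},{"claw":0,"translation":[0,0,0],"dr":[0,0,0]}]'
cat > st.py <<'E'
from h import *
from scipy.spatial.transform import Rotation as R
s=manip.read_state(); M=R.from_euler("xyz",s["ee_rot"],degrees=True).as_matrix()
n=s["position"]+.082*M[:,2]; u=np.array([np.cos(np.radians(-4.05)),np.sin(np.radians(-4.05)),0]); v=np.array([-u[1],u[0],0])
print("t",s["t"],"tcp",s["position"].round(4),"nose",n.round(4),"u,v",(n@u).round(4),(n@v).round(4),"rpy",s["ee_rot"].round(1),"q",s["joint_pos"].round(1))
f=s["contact_force"]; print("F u,v,z",(f@u).round(1),(f@v).round(1),f[2].round(1),"grip",s["grasp_force"].round(0),s["width"].round(4))
c=np.array([.5758,-.0417,.054]); print("to contact, tool cm",(100*M.T@(c-n)).round(2))
E
python3 st.py
```

```text
t: 7.33
position: [0.5048, -0.0394, 0.2022]
ee_rot: [145.3, -0.1, 86.1]
contact_force: [-0.1, -0.3, -0.9]
width: 0.02
grasp_force: 80.0
t 7.3333 tcp [ 0.5048 -0.0394  0.2022] nose [ 0.5514 -0.0426  0.1348] u,v 0.553 -0.0035 rpy [ 1.453e+02 -1.000e-01  8.610e+01] q [-19.8 -34.5 135.6  12.6  46.  -22. ]Traceback (most recent call last):
  File "st.py", line 6, in <module>
    f=s["contact_force"]; print("F u,v,z",(f@u).round(1),(f@v).round(1),f[2].round(1),"grip",s["grasp_force"].round(0),s["width"].round(4))
                                                                                             ^^^^^^^^^^^^^^^^^^^^^^
AttributeError: 'float' object has no attribute 'round'
```

```bash
sed -i 's/s\["grasp_force"\].round(0),s\["width"\].round(4)/s["grasp_force"],s["width"]/' st.py
python3 -m inch '[{"claw":0,"translation":[0.2,-1.3,2.5],"dr":[0,0,0]},{"claw":0,"translation":[0,-1.3,2.5],"dr":[0,0,0]},{"claw":0,"translation":[0,0,1.0],"dr":[0,0,0]},{"claw":0,"translation":[0,0,0],"dr":[0,0,0]},{"claw":0,"translation":[0,0,0],"dr":[0,0,0]},{"claw":0,"translation":[0,0,0],"dr":[0,0,0]}]'; python3 st.py
```

```text
t: 7.83
position: [0.5193, -0.0394, 0.1418]
ee_rot: [144.8, 0.1, 86.0]
contact_force: [0.0, 0.1, -0.9]
width: 0.0197
grasp_force: 80.1
t 7.8333 tcp [ 0.5193 -0.0394  0.1418] nose [ 0.5664 -0.0428  0.0747] u,v 0.568 -0.0027 rpy [1.448e+02 1.000e-01 8.600e+01] q [-18.9 -26.6 137.9  14.7  35.4 -24.4]
F u,v,z 0.0 0.2 -0.9 grip 80.08319735527039 0.0197252066875887
to contact, tool cm [ 0.18 -0.44  2.23]
```

```bash
python3 -m inch '[{"claw":0,"translation":[0,-0.4,0.7],"dr":[0,0,0]},{"claw":0,"translation":[0,0,0.6],"dr":[0,0,0]},{"claw":0,"translation":[0,0,0.4],"dr":[0,0,0]},{"claw":0,"translation":[0,0,0],"dr":[0,0,0]},{"claw":0,"translation":[0,0,0],"dr":[0,0,0]}]'; python3 st.py
```

```text
t: 8.25
position: [0.5237, -0.0392, 0.122]
ee_rot: [145.1, -0.0, 86.0]
contact_force: [0.3, -0.8, -0.7]
width: 0.0205
grasp_force: 80.1
t 8.25 tcp [ 0.5237 -0.0392  0.122 ] nose [ 0.5705 -0.0425  0.0547] u,v 0.5721 -0.0021 rpy [145.1  -0.   86. ] q [-18.6 -23.3 138.   15.7  32.3 -25.4]
F u,v,z 0.3 -0.8 -0.7 grip 80.09800672531128 0.020453067927214533
to contact, tool cm [0.12 0.39 0.36]
```

```bash
python3 - <<'E'
from h import *
f=manip.grab_frame("side"); cv2.imwrite("pics/s3.png",cv2.resize(f["image"][140:300,250:450],None,fx=4,fy=3.7))
E
```

```text
(no output)
```

View pics/s3.png

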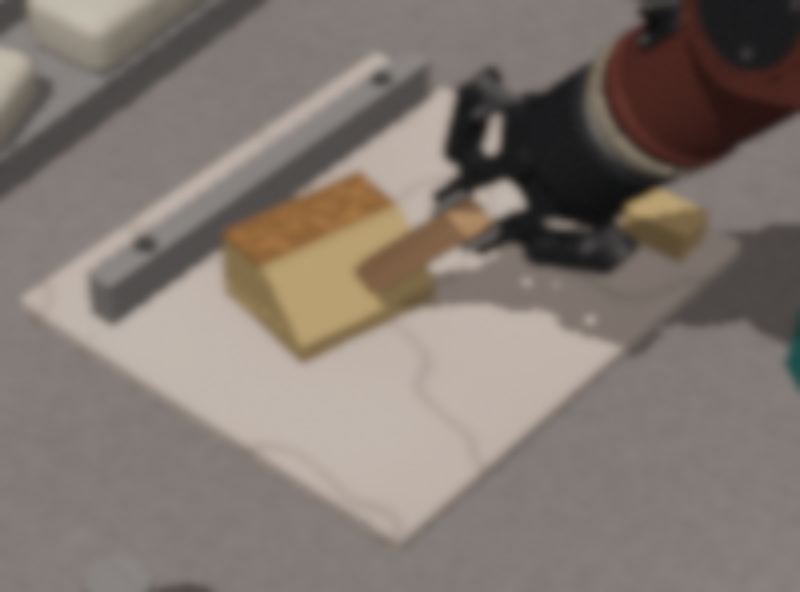

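The stick's nose at (380,280) in the crop is just short of the slope, and everything else is clear. I'll push horizontally towards the fence.

```bash
python3 -m inch '[{"claw":0,"translation":[0,0.2,0.14],"dr":[0,0,0]},{"claw":0,"translation":[0,0.2,0.14],"dr":[0,0,0]},{"claw":0,"translation":[0,0.2,0.14],"dr":[0,0,0]},{"claw":0,"translation":[0,0.2,0.14],"dr":[0,0,0]},{"claw":0,"translation":[0,0.2,0.14],"dr":[0,0,0]},{"claw":0,"translation":[0,0.2,0.14],"dr":[0,0,0]},{"claw":0,"translation":[0,0.2,0.14],"dr":[0,0,0]},{"claw":0,"translation":[0,0.2,0.14],"dr":[0,0,0]},{"claw":0,"translation":[0,0,0],"dr":[0,0,0]}]'
cat > ch.py <<'E'
from h import *
for cam in("side","wrist"):
    f=manip.grab_frame(cam); W=cloud(f); hsv=cv2.cvtColor(f["image"],cv2.COLOR_BGR2HSV)
    k=(hsv[...,0]>8)&(hsv[...,0]<32)&(hsv[...,1]>80)
    P=W[k]; p=P[(P[:,2]>.0712)&(P[:,2]<.08)&(P[:,0]>.56)&(P[:,0]<.69)&(P[:,1]>-.13)&(P[:,1]<.04)]
    if len(p)<30: print(cam,"few",len(p)); continue
    r=cv2.minAreaRect((p[:,:2]*1000).astype(np.float32)); B=cv2.boxPoints(r)/1000
    u=np.array([np.cos(np.radians(-4.05)),np.sin(np.radians(-4.05))]); print(cam,len(p),"yaw rect",r[2]-90,r[2],"size",np.round(r[1],0),"max u",np.percentile(p[:,:2]@u,[99,100]).round(4),"centre",np.round(r[0],0))
E
python3 st.py; python3 ch.py
```

```text
t: 9.05
position: [0.5438, -0.0407, 0.1225]
ee_rot: [145.0, 0.0, 86.0]
contact_force: [0.5, -0.3, -0.6]
width: 0.0199
grasp_force: 80.2
t 9.05 tcp [ 0.5438 -0.0407  0.1225] nose [ 0.5907 -0.044   0.0553] u,v 0.5923 -0.0022 rpy [145.   0.  86.] q [-17.7 -19.4 135.3  15.4  30.8 -24.6]
F u,v,z 0.5 -0.2 -0.6 grip 80.20354628562927 0.01993017761019268
to contact, tool cm [ 0.13 -1.3  -0.75]
side 373 yaw rect -16.31584930419922 73.68415069580078 size [98. 93.] max u [0.6576 0.6607] centre [608. -39.]
wrist 5233 yaw rect -13.044731140136719 76.95526885986328 size [101.  95.] max u [0.659  0.6625] centre [607. -42.]
```

```bash
python3 -m inch '[{"claw":0,"translation":[0,0.16,0.11],"dr":[0,0,0]},{"claw":0,"translation":[0,0.16,0.11],"dr":[0,0,0]},{"claw":0,"translation":[0,0.16,0.11],"dr":[0,0,0]},{"claw":0,"translation":[0,0.16,0.11],"dr":[0,0,0]},{"claw":0,"translation":[0,0.16,0.11],"dr":[0,0,0]},{"claw":0,"translation":[0,0.16,0.11],"dr":[0,0,0]},{"claw":0,"translation":[0,0.16,0.11],"dr":[0,0,0]},{"claw":0,"translation":[0,0,0],"dr":[0,0,0]}]'
python3 st.py; python3 ch.py
```

```text
t: 9.82
position: [0.5573, -0.0417, 0.1226]
ee_rot: [145.0, 0.0, 86.0]
contact_force: [0.9, 0.2, -0.5]
width: 0.0199
grasp_force: 80.2
t 9.8167 tcp [ 0.5573 -0.0417  0.1226] nose [ 0.6041 -0.045   0.0554] u,v 0.6058 -0.0022 rpy [145.   0.  86.] q [-17.2 -16.9 133.5  15.1  30.  -24. ]
F u,v,z 0.9 0.2 -0.5 grip 80.19326090812683 0.019908281496315412
to contact, tool cm [ 0.13 -2.42 -1.52]
side 373 yaw rect -9.618942260742188 80.38105773925781 size [100.  92.] max u [0.6685 0.6707] centre [619. -43.]
wrist 5279 yaw rect -10.3935546875 79.6064453125 size [101.  96.] max u [0.6704 0.6737] centre [620. -43.]
```

```bash
python3 -m inch '[{"claw":0,"translation":[0,0.1,0.07],"dr":[0,0,0]},{"claw":0,"translation":[0,0.1,0.07],"dr":[0,0,0]},{"claw":0,"translation":[0,0.1,0.07],"dr":[0,0,0]},{"claw":0,"translation":[0,0.1,0.07],"dr":[0,0,0]},{"claw":0,"translation":[0,0,0],"dr":[0,0,0]},{"claw":0,"translation":[0,0,0],"dr":[0,0,0]}]'
python3 st.py; python3 ch.py
```

```text
t: 10.42
position: [0.5619, -0.042, 0.1225]
ee_rot: [145.0, 0.0, 86.0]
contact_force: [0.5, 1.0, -0.6]
width: 0.0199
grasp_force: 80.2
t 10.4167 tcp [ 0.5619 -0.042   0.1225] nose [ 0.6087 -0.0453  0.0553] u,v 0.6104 -0.0021 rpy [145.   0.  86.] q [-17.  -16.  132.8  15.   29.8 -23.8]
F u,v,z 0.5 1.0 -0.6 grip 80.19778490066528 0.019880884297800806
to contact, tool cm [ 0.12 -2.79 -1.79]
side 373 yaw rect -49.809410095214844 40.190589904785156 size [92. 99.] max u [0.6714 0.6732] centre [645. -42.]
wrist 5348 yaw rect -7.890357971191406 82.1096420288086 size [101.  94.] max u [0.6731 0.6758] centre [625. -43.]
```

Yaw is now about -8°, with 4° left to go. I'll keep going.

```bash
python3 -m inch '[{"claw":0,"translation":[0,0.1,0.07],"dr":[0,0,0]},{"claw":0,"translation":[0,0.1,0.07],"dr":[0,0,0]},{"claw":0,"translation":[0,0.1,0.07],"dr":[0,0,0]},{"claw":0,"translation":[0,0,0],"dr":[0,0,0]},{"claw":0,"translation":[0,0,0],"dr":[0,0,0]}]'
python3 st.py; python3 ch.py
```

```text
t: 10.93
position: [0.5655, -0.0422, 0.1225]
ee_rot: [145.0, 0.0, 86.0]
contact_force: [-1.0, -0.2, -1.0]
width: 0.0202
grasp_force: 80.2
t 10.9333 tcp [ 0.5655 -0.0422  0.1225] nose [ 0.6124 -0.0455  0.0553] u,v 0.6141 -0.0022 rpy [145.   0.  86.] q [-16.9 -15.3 132.3  15.   29.6 -23.7]
F u,v,z -1.0 -0.3 -1.0 grip 80.24360418319702 0.020164534353802215
to contact, tool cm [ 0.13 -3.09 -2.  ]
side 374 yaw rect -54.182861328125 35.817138671875 size [95. 93.] max u [0.673  0.6744] centre [649. -44.]
wrist 5425 yaw rect -4.1668701171875 85.8331298828125 size [101.  93.] max u [0.6751 0.6764] centre [628. -43.]
```

```bash
python3 -m inch '[{"claw":0,"translation":[0,0.05,0.1],"dr":[0,0,0]},{"claw":0,"translation":[0,0.02,0.1],"dr":[0,0,0]},{"claw":0,"translation":[0,0,0],"dr":[0,0,0]},{"claw":0,"translation":[0,0,0],"dr":[0,0,0]},{"claw":0,"translation":[0,0,0],"dr":[0,0,0]}]'
python3 st.py
```

```text
t: 11.45
position: [0.5669, -0.0421, 0.1226]
ee_rot: [145.1, 0.0, 86.1]
contact_force: [-25.9, 0.5, 23.9]
width: 0.0203
grasp_force: 84.7
t 11.45 tcp [ 0.5669 -0.0421  0.1226] nose [ 0.6137 -0.0454  0.0553] u,v 0.6154 -0.0019 rpy [145.1   0.   86.1] q [-16.8 -15.1 132.1  15.   29.6 -23.7]
F u,v,z -25.9 -1.3 23.9 grip 84.70849871635437 0.020259572264827958
to contact, tool cm [ 0.11 -3.2  -2.07]
```

```bash
python3 -m inch '[{"claw":0,"translation":[0,-0.02,-0.08],"dr":[0,0,0]},{"claw":0,"translation":[0,0,0],"dr":[0,0,0]},{"claw":0,"translation":[0,0,0],"dr":[0,0,0]},{"claw":0,"translation":[0,0,0],"dr":[0,0,0]}]'
python3 st.py;python3 ch.py
```

```text
t: 11.78
position: [0.5662, -0.0421, 0.1223]
ee_rot: [145.1, 0.0, 86.0]
contact_force: [-15.0, 0.5, 12.7]
width: 0.0202
grasp_force: 82.7
t 11.7833 tcp [ 0.5662 -0.0421  0.1223] nose [ 0.6131 -0.0454  0.0551] u,v 0.6148 -0.002 rpy [145.1   0.   86. ] q [-16.8 -15.2 132.2  15.   29.6 -23.7]
F u,v,z -15.0 -0.5 12.7 grip 82.67375349998474 0.020180612559369267
to contact, tool cm [ 0.11 -3.13 -2.05]
side 369 yaw rect -54.7161750793457 35.2838249206543 size [97. 96.] max u [0.6732 0.6741] centre [648. -45.]
wrist 5446 yaw rect -3.9891357421875 86.0108642578125 size [101.  93.] max u [0.6751 0.6765] centre [628. -43.]
```

```bash
python3 -m inch '[{"claw":0,"translation":[0,-0.02,-0.02],"dr":[0,0,0]},{"claw":0,"translation":[0,0,0],"dr":[0,0,0]},{"claw":0,"translation":[0,0,0],"dr":[0,0,0]},{"claw":0,"translation":[0,0,0],"dr":[0,0,0]},{"claw":0,"translation":[0,0,0],"dr":[0,0,0]},{"claw":0,"translation":[0,0,0],"dr":[0,0,0]},{"claw":0,"translation":[0,0,0],"dr":[0,0,0]},{"claw":0,"translation":[0,0,0],"dr":[0,0,0]},{"claw":0,"translation":[0,0,0],"dr":[0,0,0]},{"claw":0,"translation":[0,0,0],"dr":[0,0,0]}]'
python3 st.py;python3 ch.py
python3 - <<'E'
from h import *
f=manip.grab_frame("wrist"); cv2.imwrite("pics/w4.png",f["image"]); W=cloud(f).reshape(-1,3)
k=(W[:,0]>.57)&(W[:,0]<.69)&(W[:,1]<-.06)&(W[:,1]>-.1)&(W[:,2]>.071)&(W[:,2]<.08)
p=W[k]; A=np.c_[p[:,:2],np.ones(len(p))]; print("top plane",np.linalg.lstsq(A,p[:,2],rcond=None)[0].round(3),np.median(p[:,2]))
E
```

```text
t: 12.72
position: [0.5661, -0.0422, 0.1223]
ee_rot: [145.1, 0.0, 86.0]
contact_force: [-11.6, 1.0, 10.9]
width: 0.02
grasp_force: 82.0
t 12.7167 tcp [ 0.5661 -0.0422  0.1223] nose [ 0.613  -0.0454  0.0551] u,v 0.6146 -0.002 rpy [145.1   0.   86. ] q [-16.9 -15.2 132.2  15.   29.6 -23.7]
F u,v,z -11.7 0.2 10.9 grip 82.03707933425903 0.02004415430397315
to contact, tool cm [ 0.11 -3.12 -2.05]
side 372 yaw rect -4.28167724609375 85.71832275390625 size [102.  85.] max u [0.6723 0.6736] centre [630. -42.]
wrist 5450 yaw rect -3.5982284545898438 86.40177154541016 size [101.  93.] max u [0.6752 0.6768] centre [628. -43.]
top plane [ 0.009 -0.001  0.067] 0.0730093797536142
```

View pics/w4.png

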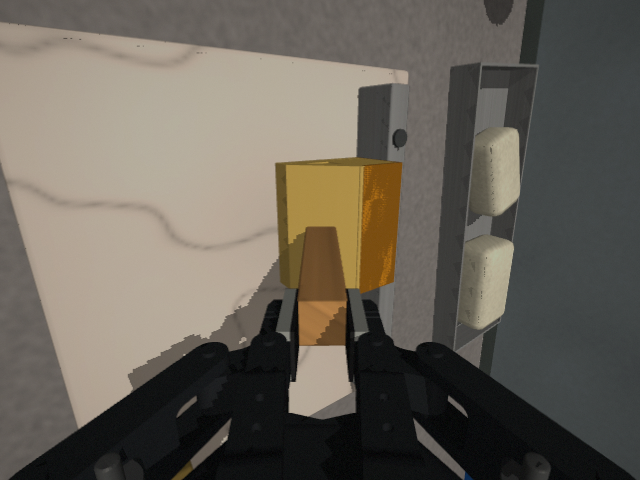

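The cheese sits flush against the fence, its back along (400,165)–(395,280), and its top plane is level. The nose is on the slope at (321,230), with a steady 45° push of about 16 N. I'm handing in.

```bash
python3 -c "
from rig import manip
print(manip.sign_off())"
```

```text
the job is handed in; nothing more can be done
None
```

I handed the job in with the stick gripped and its nose on the cheese's slope, pushing diagonally at about 16 N; the cheese measured flush with the fence and flat on the board, but no verdict came back.

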